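Stand a printed bolt in the scanning bay and latch its gate

TASK

Stand the black printed bolt upright on its hexagonal head in the yellow ring at the middle of the scanner's turntable. Then push the gate shut by its orange pad, slowly and gently, until its sprung tongue has ridden over the roller and snapped in behind it, so that the gate stays shut by itself; do not slam it or lean hard on it, and leave the collar, the jar and the scraper where they are.

Things in the scene. Friction and masses are not known exactly. Their poses are not given: they have to be found in the camera images.
- bolt: Black printed hex bolt, standing on its head: hexagonal head 36 mm across the flats (42 mm over corners) and 14 mm high, round shank 20 mm in diameter above it up to 70 mm. 60 g, mass varies. Origin: centre of the head's underside; z along the shank.
- bay: Open-topped 3D scanning bay, 190 x 250 mm black base 12 mm thick with clear walls 75 mm high on three sides (top 87 mm over the table); a scanner head on a post stands outside the back wall, up to 149 mm high. Fixed to the table. Origin: on the table, directly under the turntable's axis; x points from the gate side (front) to the back wall, y to the gate's hinge side.
- turntable (a point): Centre of the turntable's flat rubber top (90 mm in diameter, does not turn), 20 mm above the table; a yellow ring 42 mm in diameter marks its middle. Nearest wall 97 mm away.
- gate_swing (a joint): Angle of the gate about its upright hinge, rad: 0 is about shut, grows as the free edge swings out of the bay, away from the back wall (bay's -x). A weak hinge spring pushes the gate out by at least 0.25 rad when it is not latched. Latched, it reads between -0.07 and 0.07, depending on how the keeper is set.
- gate: Grey framed gate with a clear window, 150 mm wide from hinge to free edge, 12 mm thick, from 14 to 92 mm above the table, 0.4 kg. Origin on the hinge axis at table height; its y points from the free edge to the hinge, x into the bay (at angle 0 the same as the bay's axes). The push on it must stay below 14 N, and it must not swing shut faster than 2 rad/s.
- gate_hinge (a point): Point on the gate's upright hinge axis, 12 mm above the table.
- push_pad (a point): Centre of the outer face of the orange pad on the gate, 36 mm wide, 60 mm high (32 to 92 mm above the table), 110 mm from the hinge axis, 10 mm outside the gate's mid plane. Its x points into the bay: push along +x. Riding over, the push rises to about 8 N, then drops as the tongue clears the roller; it is surely in once the push has risen past 8 N again, against the buffer (6 N per mm).
- tongue (a joint): How far the brass tongue (22 mm high, 53 mm above the table, 10 mm out of the gate's free edge, sloped inner side) is pushed into the gate, m: 0 out, 0.0095 in. About 0.007 as it rides over the roller, back to 0 once snapped in.
- collar: Bystander: orange printed ring, 48 mm in diameter, 18 mm high. Origin: centre of its underside.
- jar: Bystander: closed jar, 52 mm in diameter, 70 mm high. Origin: centre of its underside.
- scraper: Bystander: flat scraper 190 mm long lying on the table, handle to its -x.
- keeper_middle (a point): Fixed mark on the bay: where the keeper's roller is when set to mid slot. The keeper is a dark bracket up to 72 mm high, 8 mm beyond the free edge, carrying a steel roller 5 mm in diameter and, inside the gate, a black sprung buffer. Each time it is clamped anew, up to 10 mm nearer to or farther from the back wall, so the angle where the tongue snaps in is not known.
Not all that is in view belongs to the job. Of the things shaped like the bolt, the black one is meant.

How it is judged:
By the outcome, as a careful person would: the job done as asked, in the order asked, and still so for the second after the job is handed in, with the robot touching nothing.
It also fails if it takes over 72 s, if anything falls off the work surface, if the arm or the gripper's body presses on something with over 40 N, if the wrist force passes 120 N, or if a joint passes its speed limit or range.

ROBOT

A 7-joint arm with a two-finger parallel gripper is mounted at the origin on the work surface. World frame = base frame: x ahead of the robot, y to its left, z up, the work surface at z = 0. Lengths are in m, angles in rad, forces in N, time in s.
With the tool pointing down it reaches from about 0.4 to 0.85 m from the base axis. Payload 10.4 kg.
Tool frame: the origin (TCP) lies on the centre line of the jaws, within the pads' length; the fingertips stand 22 mm ahead of it and the grasp point (between the pads) lies 3 mm ahead of it; x points along the fingers, y is the direction in which the jaws open and shut, and the axes are right-handed (so a half turn about x gives the same grasp; the last joint's range is limited). The gripper opens to 87 mm and grips with 3 to 60 N. Pads are 19 mm wide; open, the fingers measure 117 mm over their backs; the gripper's body (75 mm by 190 mm) begins 51 mm behind the grasp point.
Start: joints at [-0.023, 0.332, -0.065, 1.46, 0.022, 1.35, -0.088], TCP at [0.625, 0, 0.245] pointing down, gripper open.
Joint ranges: [-2.6, 2.6], [-0.5, 2.12], [-1.47, 1.34], [0.16, 2.42], [-1.27, 4.41], [0.06, 2.06], [-2.6, 2.6]. Speed limits (rad/s): [2.22, 2.22, 2.79, 2.79, 3.14, 3.14, 3.14].

INTERFACE

Orientations are given as a unit quaternion [x, y, z, w].
In Python, from bench import * gives the robot as it stands.
- The arm moves only by the tool arm_command, never from a script. Its argument "targets" is one flat list of numbers, 7 for each row, row after row: the turn, a rotation vector about the tool's x, y, z in units of 45 degrees (1.0 is 45 degrees), then the shift along the tool's x, y, z in units of 25 mm (1.0 is 25 mm), then the opening, from 0 (shut) to 1 (fully open). In form: [wx, wy, wz, tx, ty, tz, fingers, wx, wy, wz, tx, ty, tz, fingers, ...]. A call has 1 to 12 rows; each row shifts and turns the pose as measured when the row begins, along the tool's axes as they then stand; what a row does not reach is not made up. A row lasts 1/12 s, in which the tool goes at most 41.7 mm and 7.16 degrees, less where a joint would pass 70% of its speed; a pose out of reach is approached as far as the arm can. A call with a number of a shift or a turn outside -1 to 1 is refused whole. A call with a gripper value outside its range is refused whole. The fingers move at their own pace and stop on an object; "newtons" is the grip in N (left out, the last holds). Time passes only in rows, so rows that do not move let the fingers close. It gives the time, the measured TCP pose, the force and the opening at its end, in the units of the state.
- read_state(): the state, without advancing time (a new reading comes with each control period).
- camera(name): name is "scene" or "side" or "wrist"; returns the picture (384x512x3 uint8, red, green, blue); there is no depth.
- calibration(name): a dict with "camera_matrix" (3x3 intrinsics, pixels), "D" ([k1, k2, p1, p2, k3] as OpenCV has them; the pictures are not rectified), "R" (3x3) and "t" (3): a world point X has camera coordinates R X + t; the wrist camera has in their place "tool_from_camera" (4x4, takes a point from camera to tool coordinates, whose origin is the TCP and whose axes are the tool frame's). Camera axes: x right, y down, z forward; pixel columns grow to the right and rows downward; lengths in m; the calibration is good to about 2 mm. A picture is of the moment at which its call begins: read the wrist's pose just before it. calibration takes no time and is no camera call.
- close_job(): hands the job in, once; it reports no verdict.
The state is a dict: "time": time; "joint_positions": joint angles; "joint_vel": joint speeds; "joint_torque": joint torques, N m; "ee_pos": TCP position; "eef_rot": TCP orientation; "ft_force": force on the tool from outside, world axes, zero at the start; "torque": the same for the moment, N m; "width": finger opening in m.
Only numpy, scipy, OpenCV 4.12 (cv2) and the standard library are available. Lean on these libraries where they do the work, as an engineer would, in place of code of your own. Each camera call takes 0.05 s, during which the arm holds its last target.

## Working session

There is one attempt and no reset: what is moved stays moved. The work goes in short steps, Python scripts to look and compute and a tool call to move; the robot and the scene stay as the last step left them, time stands still between calls to the robot, and variables do not carry over. Pictures are saved under pics/ and viewed, and the job is handed in when it is done.

Besides the shell and the picture viewer there is one more tool, called after "Emit:" in YAML: its name, and indented under it one key for each argument. arm_command: Moves the arm, as the interface text tells. Shifts and turns lie within -1 to 1; 1 stands for 25 mm of shift or 45 degrees of turn. Its arguments: {"type":"object","properties":{"targets":{"type":"array","items":{"type":"number","minimum":-1,"maximum":1}},"newtons":{"type":"number"}},"required":["targets"]}

```bash
mkdir -p pics; ls
python3 - <<'E'
from bench import *
import cv2
s=read_state();print(s)
for n in ["scene","side","wrist"]:
    im=camera(n);cv2.imwrite(f"pics/{n}0.png",cv2.cvtColor(im,cv2.COLOR_RGB2BGR))
    print(n,calibration(n))
E
```

```text
pics
{'time': 0.0, 'joint_positions': array([-0.02258512,  0.33290287, -0.0647027 ,  1.4609397 ,  0.02161397,
        1.34990355, -0.08851886]), 'joint_vel': array([-0.0004364 ,  0.00028747, -0.00105557, -0.00071827, -0.00110331,
        0.00068765, -0.00022859]), 'joint_torque': array([-1.20520472e-04, -6.23245955e+01,  2.44190963e-02, -3.89891267e+01,
       -6.13984605e-02,  3.97891912e-02,  1.87085252e-04]), 'ee_pos': array([ 6.24642294e-01, -1.68507190e-05,  2.43735349e-01]), 'eef_rot': array([-0.49961788, -0.50034191,  0.50038543, -0.49965424]), 'ft_force': array([ 0.31149921,  0.09944215, -0.36693582]), 'torque': array([-0.00359749, -0.05697097, -0.01563687]), 'width': 0.08723655854338819}
scene {'camera_matrix': array([[413.94204355,   0.        , 252.05777393],
       [  0.        , 413.94204355, 192.48867665],
       [  0.        ,   0.        ,   1.        ]]), 'D': array([-0.04364573,  0.        ,  0.        ,  0.        ,  0.        ]), 'R': array([[ 0.26498955,  0.96422939, -0.00649736],
       [ 0.59779103, -0.16956457, -0.78351372],
       [-0.75658867,  0.20373889, -
[... 445 characters left out ...]
, -0.62654673, -0.63043464]]), 't': array([0.46645267, 0.26182915, 0.98462395])}
wrist {'camera_matrix': array([[339.37733324,   0.        , 251.22735857],
       [  0.        , 339.37733324, 191.41860426],
       [  0.        ,   0.        ,   1.        ]]), 'D': array([-0.01579307,  0.        ,  0.        ,  0.        ,  0.        ]), 'tool_from_camera': array([[ 8.68599761e-04, -2.53031948e-01,  9.67457533e-01,
        -1.39166013e-01],
       [ 9.99998308e-01, -1.34894511e-03, -1.25062285e-03,
        -1.12066982e-03],
       [ 1.62149464e-03,  9.67456983e-01,  2.53030348e-01,
        -6.93051982e-02],
       [ 0.00000000e+00,  0.00000000e+00,  0.00000000e+00,
         1.00000000e+00]])}
```

View pics/scene0.png

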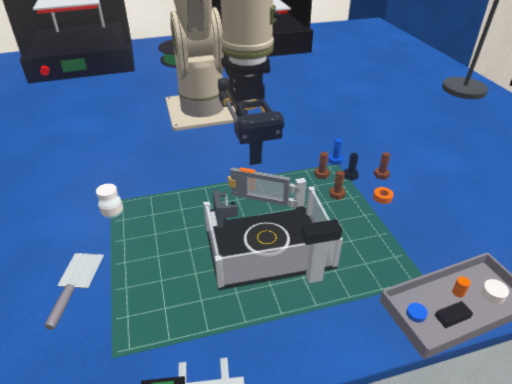

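View pics/side0.png

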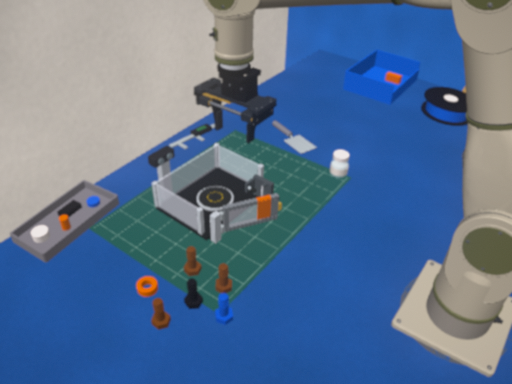

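View pics/wrist0.png

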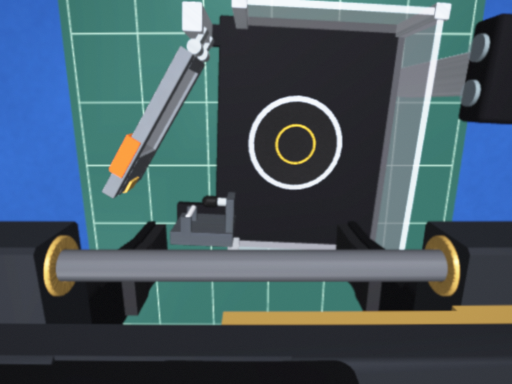

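Candidates for the bolt are black at scene (352,165), blue at (337,152), and three brown at (322,166), (339,184) and (384,165). I choose the black one and will check it in crops.

```bash
cat > h.py <<'E'
import numpy as np, cv2
from bench import *
from scipy.spatial.transform import Rotation as Ro
def save(n,im,crop=None,k=1):
    b=cv2.cvtColor(im,cv2.COLOR_RGB2BGR)
    if crop: x0,y0,x1,y1=crop; b=b[y0:y1,x0:x1]
    if k!=1: b=cv2.resize(b,None,fx=k,fy=k,interpolation=cv2.INTER_CUBIC)
    cv2.imwrite(f"pics/{n}.png",b)
def cam(name,st=None):
    c=calibration(name)
    if name!="wrist": return c["camera_matrix"],c["D"],c["R"],c["t"]
    T=np.eye(4);T[:3,:3]=Ro.from_quat(st["eef_rot"]).as_matrix();T[:3,3]=st["ee_pos"]
    W=np.linalg.inv(T@c["tool_from_camera"]);return c["camera_matrix"],c["D"],W[:3,:3],W[:3,3]
def ray(name,px,st=None):
    K,D,R,t=cam(name,st)
    u=cv2.undistortPoints(np.array([[px]],float),K,D)[0,0]
    return -R.T@t, R.T@np.array([u[0],u[1],1])
def onz(name,px,z,st=None):
    o,d=ray(name,px,st);return o+d*(z-o[2])/d[2]
def proj(name,P,st=None):
    K,D,R,t=cam(name,st);return cv2.projectPoints(np.array(P,float).reshape(-1,3),cv2.Rodrigues(R)[0],t,K,D)[0][:,0]
def tri(obs):
    A=np.zeros((3,3));b=np.zeros(3)
    for n,px,st in obs:
        o,d=ray(n,px,st);d=d/np.linalg.norm(d);M=np.eye(3)-np.outer(d,d);A+=M;b+=M@o
    return np.linalg.solve(A,b)
def yaw(st): return Ro.from_quat(st["eef_rot"]).as_matrix()
E
python3 - <<'E'
from h import *
a=cv2.imread("pics/scene0.png")[135:210,300:410];b=cv2.imread("pics/side0.png")[230:340,120:250]
cv2.imwrite("pics/c1.png",cv2.resize(a,None,fx=7,fy=7,interpolation=cv2.INTER_CUBIC))
cv2.imwrite("pics/c2.png",cv2.resize(b,None,fx=5,fy=5,interpolation=cv2.INTER_CUBIC))
print(yaw(read_state()).round(3))
E
```

```text
[[-0.001  1.    -0.   ]
 [-0.    -0.    -1.   ]
 [-1.    -0.001  0.   ]]
```

View pics/c1.png

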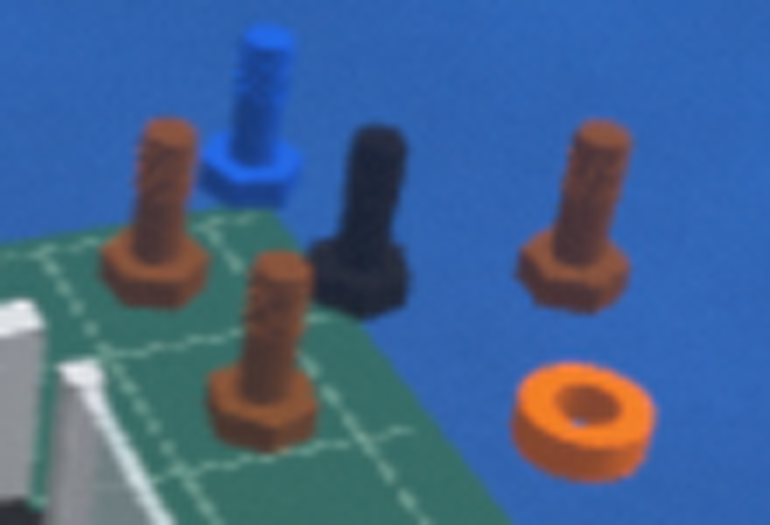

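View pics/c2.png

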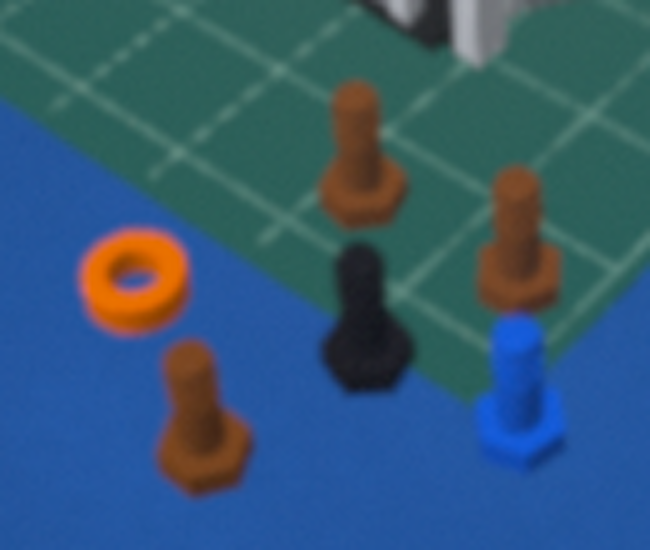

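Run:
```python
from h import *
s=read_state()
for n,a,b in [("black",(381,135),(359,257)),("brownL",(168,130),(516,180)),("blue",(269,37),(518,330)),("brownF",(280,264),(356,94)),("brownR",(604,133),(189,352))]:
    pa=(a[0]/7+300,a[1]/7+135);pb=(b[0]/5+120,b[1]/5+230)
    print(n,onz("scene",pa,.07)[:2].round(4),onz("side",pb,.07)[:2].round(4),tri([("scene",pa,None),("side",pb,None)]).round(4))
print("ring w",onz("wrist",(296,144),.02,s).round(4),"scene",onz("scene",(267,237.5),.02).round(4),"side",onz("side",(215,197.5),.02).round(4))
# s at picture time ~ same pose
w=cv2.imread("pics/wrist0.png");cv2.imwrite("pics/c3.png",cv2.resize(w[0:260,90:290],None,fx=3,fy=2.3*1.0,interpolation=cv2.INTER_CUBIC)) if 0 else cv2.imwrite("pics/c3.png",cv2.resize(w[0:250,90:350],None,fx=2.4,fy=2.4,interpolation=cv2.INTER_CUBIC))
a=cv2.imread("pics/side0.png")[140:250,140:300];cv2.imwrite("pics/c4.png",cv2.resize(a,None,fx=5,fy=5,interpolation=cv2.INTER_CUBIC))
```

```text
black [0.4909 0.3202] [0.4881 0.3184] [0.4891 0.3195 0.0695]
brownL [0.4663 0.2454] [0.4634 0.2446] [0.4643 0.2452 0.0693]
blue [0.4156 0.3096] [0.4113 0.3079] [0.4127 0.3091 0.0691]
brownF [0.556  0.2492] [0.5527 0.2481] [0.5539 0.2488 0.0692]
brownR [0.5122 0.401 ] [0.5088 0.3982] [0.5103 0.3997 0.0695]
ring w [0.6708 0.0266 0.02  ] scene [0.6732 0.028  0.02  ] side [0.6668 0.0298 0.02  ]
```

View pics/c3.png

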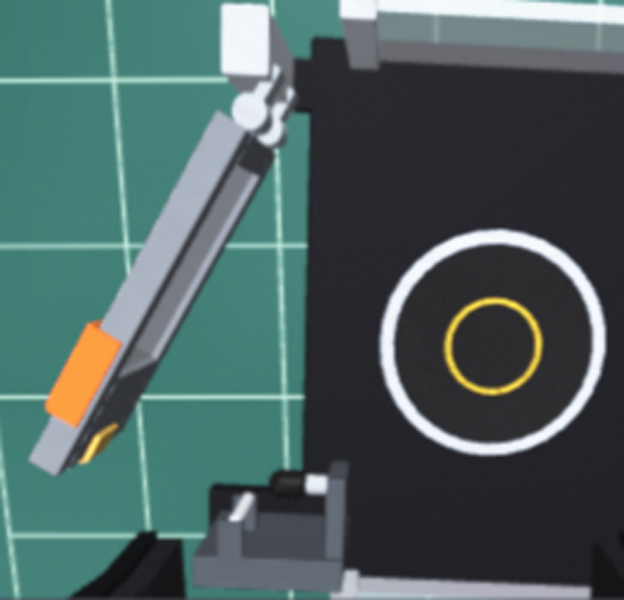

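View pics/c4.png

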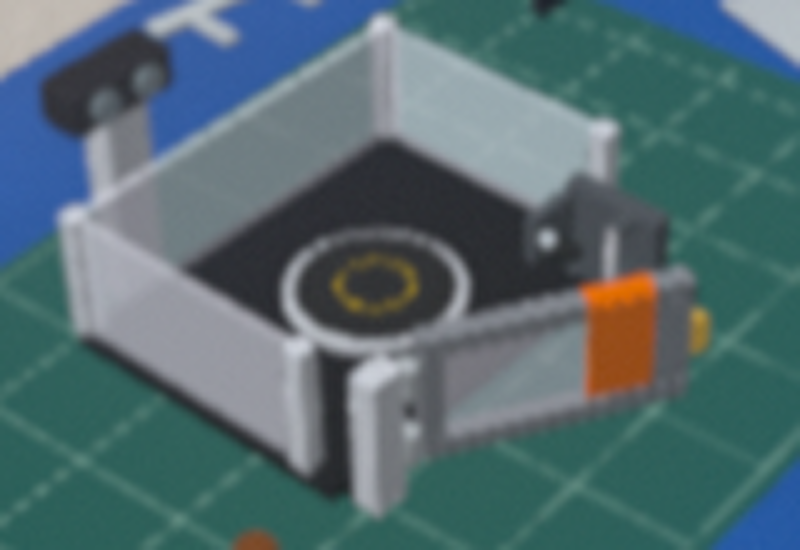

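Emit:
arm_command:
  targets: [0,0,0,0,-0.3,-0.7,0.55,0,0,0,0,-0.45,-1,0.55,0,0,0,0,-0.45,-1,0.55,0,0,0,0,-0.45,-1,0.55,0,0,0,0,-0.45,-1,0.55,0,0,0,0,-0.45,-1,0.55,0,0,0,0,-0.45,-1,0.55,0,0,0,0,-0.45,-1,0.55,0,0,0,0,-0.45,-1,0.55,0,0,0,0,-0.45,-1,0.55,0,0,0,0,-0.4,-0.9,0.55,0,0,0,0,-0.2,-0.5,0.55]
  newtons: 20

```text
time: 1.15
ee_pos: [0.4956, 0.2837, 0.2393]
eef_rot: [-0.5, -0.498, 0.505, -0.497]
ft_force: [0.2, 0.1, 0.2]
width: 0.0482
```

Run:
```python
from h import *
s=read_state();print(s["time"],s["ee_pos"],s["joint_positions"].round(2),s["width"])
save("w1",camera("wrist"))
```

```text
1.15 [0.49556452 0.28369412 0.23934911] [-0.38  0.24 -0.25  1.6   0.06  1.32 -0.66] 0.04816460237331355
```

View pics/w1.png

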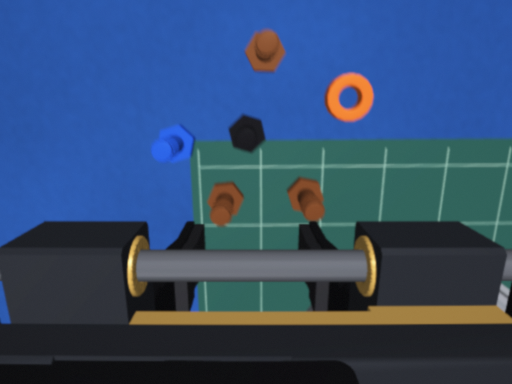

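Run:
```python
from h import *
w=cv2.imread("pics/w1.png")[105:165,210:290];cv2.imwrite("pics/c5.png",cv2.resize(w*1,None,fx=8,fy=8,interpolation=cv2.INTER_CUBIC)*1)
g=np.clip(w.astype(float)*3,0,255).astype(np.uint8);cv2.imwrite("pics/c5b.png",cv2.resize(g,None,fx=8,fy=8,interpolation=cv2.INTER_CUBIC))
```

```text
(no output)
```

View pics/c5b.png

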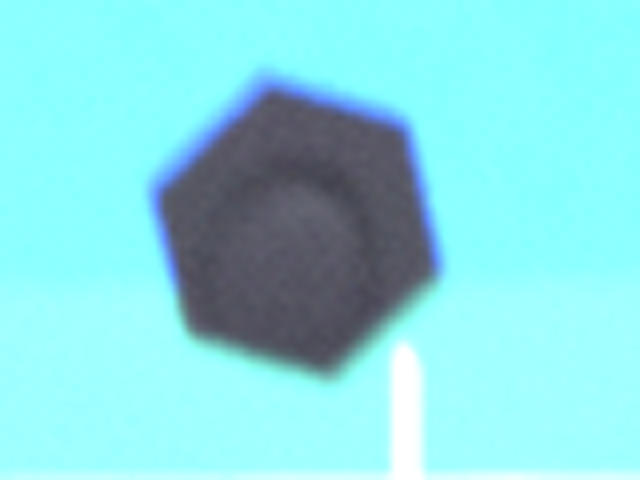

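Emit:
arm_command:
  targets: [-0.15,0,0,0,0,0,0.55,-0.159,0,0,0,0,0,0.55,-0.159,0,0,0,0,0,0.55,-0.159,0,0,0,0,0,0.55,-0.159,0,0,0,0,0,0.55,-0.159,0,0,0,0,0,0.55,-0.159,0,0,0,0,0,0.55,-0.159,0,0,0,0,0,0.55,-0.159,0,0,0,0,0,0.55,-0.159,0,0,0,0,0,0.55,-0.159,0,0,0,0,0,0.55,-0.159,0,0,0,0,0,0.55]

```text
time: 2.2
ee_pos: [0.4924, 0.2856, 0.2358]
eef_rot: [0.025, 0.711, -0.031, 0.702]
ft_force: [0.3, -0.2, 0.2]
width: 0.0477
```

Run:
```python
from h import *
s=read_state();print(s["time"],s["ee_pos"],s["joint_positions"].round(2),s["width"]);print(yaw(s).round(3))
```

```text
2.2 [0.49241816 0.28564327 0.23583996] [-0.25  0.25 -0.42  1.59  0.1   1.33  0.81] 0.047702177375545045
[[-0.013  0.079  0.997]
 [-0.007  0.997 -0.079]
 [-1.    -0.008 -0.012]]
```

Run:
```python
from h import *
q=np.array([-0.5,-0.498,0.505,-0.497]);s=dict(ee_pos=np.array([0.49556452,0.28369412,0.23934911]),eef_rot=q/np.linalg.norm(q))
print(onz("wrist",(247.1,133.1),.014,s),onz("wrist",(246.25,136.5),.07,s))
s=read_state();save("w2",camera("wrist"))
print(proj("wrist",[[.489,.3195,.07],[.489,.3195,.0]],s))
```

```text
[0.49044394 0.32198124 0.014     ] [0.49071589 0.32391227 0.07      ]
[[288.95750736 177.20239831]
 [282.73524554 164.71805984]]
```

View pics/w2.png

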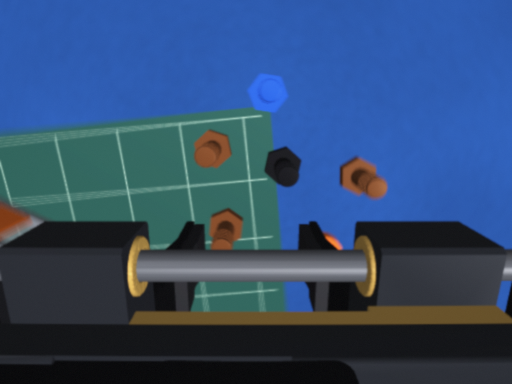

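Emit:
arm_command:
  targets: [-0.1,-0.017,0.009,0,0.7,-0.1,0.55,0,0,0,0,0.6,0,0.55,0,0,0,1,0,0,0.55,0,0,0,1,0,0,0.55,0,0,0,0.9,0,0,0.55,0,0,0,0,0,0,0.55]

```text
time: 2.75
ee_pos: [0.4926, 0.3181, 0.1613]
eef_rot: [0.002, 0.706, -0.002, 0.708]
ft_force: [-0.1, 0.4, -0.9]
width: 0.0478
```

Run:
```python
from h import *
s=read_state();print(s["time"],s["ee_pos"],s["width"]);print(yaw(s).round(3))
save("w3",camera("wrist"));P=[[.490,.3205,.07],[.490,.3205,.014]];print(proj("wrist",P,s))
```

```text
2.75 [0.4926402  0.31809827 0.16128755] 0.04779546438963647
[[ 0.003  0.006  1.   ]
 [ 0.     1.    -0.006]
 [-1.     0.     0.003]]
[[254.14438006 201.00345789]
 [253.60004176 182.74168361]]
```

View pics/w3.png

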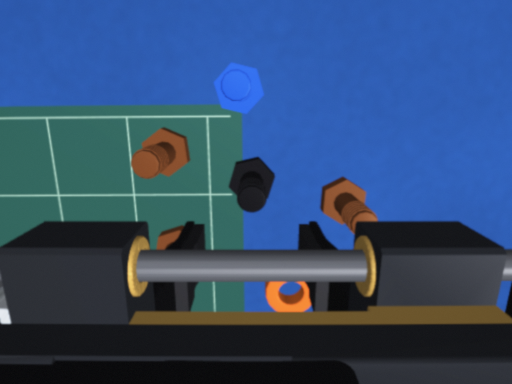

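Emit:
arm_command:
  targets: [0,0,0,0.5,0.06,-0.16,0.55,0,0,0,1,0,0,0.55,0,0,0,1,0,0,0.55,0,0,0,1,0,0,0.55,0,0,0,0.8,0,0,0.55,0,0,0,0,0,0,0.55]

```text
time: 3.3
ee_pos: [0.494, 0.3232, 0.06]
eef_rot: [0.009, 0.701, -0.003, 0.713]
ft_force: [-1.0, -1.3, 0.4]
width: 0.0476
```

Run:
```python
from h import *
s=read_state();print(s["time"],s["ee_pos"],s["width"],s["ft_force"])
save("s2",camera("side"),(120,180,280,340),5);save("sc2",camera("scene"),(290,100,420,220),5)
```

```text
3.3 [0.49398263 0.32324209 0.06004561] 0.047636085304186004 [-1.015316   -1.28426744  0.44464556]
```

View pics/s2.png

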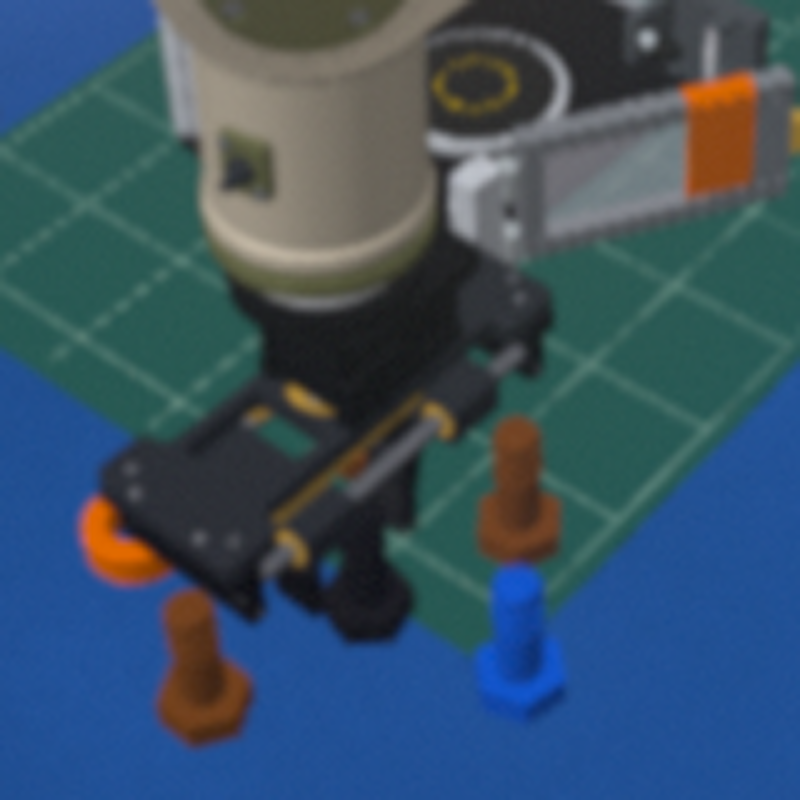

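View pics/sc2.png

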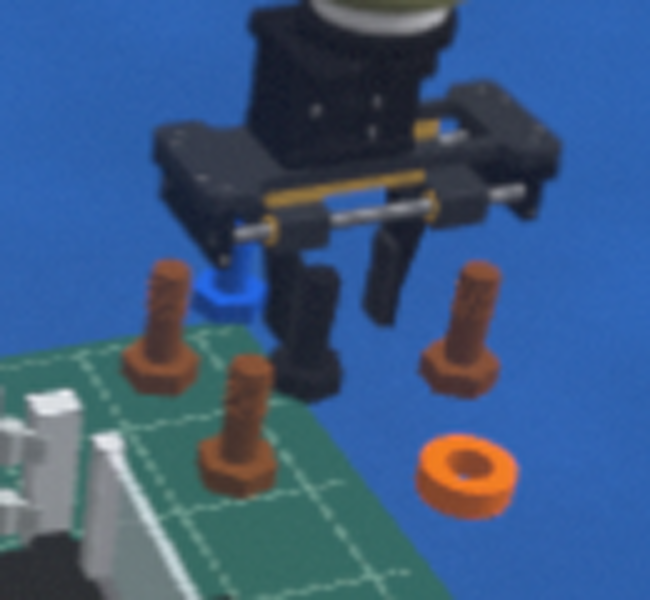

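Emit:
arm_command:
  targets: [-0.01,0,0,0,-0.15,-0.22,0.55,0,0,0,0.3,0,0,0.55,0,0,0,0,0,0,0.55]

```text
time: 3.65
ee_pos: [0.4919, 0.3223, 0.0607]
eef_rot: [0.008, 0.698, 0.002, 0.716]
ft_force: [0.4, -0.2, -0.1]
width: 0.0479
```

Run:
```python
from h import *
s=read_state();print(s["time"],s["ee_pos"],s["width"],s["ft_force"]);print(yaw(s).round(4))
R=yaw(s);d=np.array([.4887,.3195,.051])-s["ee_pos"];print((R.T@d/.025).round(2))
```

```text
3.65 [0.4919136  0.32225681 0.0607421 ] 0.04788121143789684 [ 0.35385179 -0.22760065 -0.14773159]
[[ 0.0258  0.0077  0.9996]
 [ 0.0142  0.9999 -0.0081]
 [-0.9996  0.0144  0.0257]]
[ 0.38 -0.12 -0.14]
```

Emit:
arm_command:
  targets: [-0.02,-0.033,0.018,0.38,-0.12,-0.14,0.55,0,0,0,0,0,0,0.55]

```text
time: 3.82
ee_pos: [0.4896, 0.3201, 0.0529]
eef_rot: [0.008, 0.687, 0.013, 0.726]
ft_force: [-1.4, -1.1, -0.2]
width: 0.0479
```

Run:
```python
from h import *
s=read_state();print(s["time"],s["ee_pos"],s["joint_positions"].round(3),s["joint_vel"].round(3),s["joint_torque"].round(1),s["ft_force"]);print(yaw(s).round(4))
R=yaw(s);d=np.array([.4887,.3195,.051])-s["ee_pos"];print((R.T@d/.025).round(2))
```

```text
3.8167 [0.4896159  0.32006539 0.05290441] [-0.314  0.422 -0.416  1.803  0.228  0.899  0.748] [-0.004 -0.008 -0.001 -0.106 -0.021  0.091 -0.005] [ -0.  -62.1  -5.8 -34.5   0.4  -1.7   0.1] [-1.4219401  -1.07670505 -0.1947703 ]
[[ 0.0554 -0.0087  0.9984]
 [ 0.0304  0.9995  0.007 ]
 [-0.998   0.0299  0.0556]]
[ 0.07 -0.02 -0.04]
```

Emit:
arm_command:
  targets: [0,0.07,-0.038,0.07,-0.02,-0.04,0.55,0,0,0,0,0,0,0.55]

```text
time: 3.98
ee_pos: [0.4891, 0.3195, 0.0531]
eef_rot: [-0.003, 0.707, 0.002, 0.707]
ft_force: [-0.2, 0.4, -0.0]
width: 0.0477
```

```bash
cat >> h.py <<'E'
def rel(target,face=0.0):
    # units needed for tool down with tool y at world angle 90deg+face, z ahead
    s=read_state();R=yaw(s);c,n=np.cos(face),np.sin(face)
    G=np.column_stack([[0,0,-1],[-n,c,0],[c,n,0]])
    w=Ro.from_matrix(R.T@G).as_rotvec()/(np.pi/4);d=R.T@(np.array(target)-s["ee_pos"])/.025
    print("t",round(float(s["time"]),2),"pos",s["ee_pos"].round(4),"w",round(float(s["width"]),4),"F",s["ft_force"].round(1));print("turn",w.round(3),"shift",d.round(3))
E
python3 -c "
from h import *
rel([.4887,.3195,.051])"
```

```text
t 3.98 pos [0.4891 0.3195 0.0531] w 0.0477 F [-0.2  0.4 -0. ]
turn [0.009 0.    0.001] shift [ 0.085 -0.001 -0.015]
```

Aligned. Close.

Emit:
arm_command:
  targets: [0,0,0,0.06,0,0,0,0,0,0,0,0,0,0,0,0,0,0,0,0,0,0,0,0,0,0,0,0,0,0,0,0,0,0,0,0,0,0,0,0,0,0]
  newtons: 20

```text
time: 4.48
ee_pos: [0.4903, 0.3207, 0.0536]
eef_rot: [-0.001, 0.705, 0.003, 0.709]
ft_force: [0.1, 2.1, 0.0]
width: 0.0192
```

```bash
python3 -c "
from h import *
rel([.4887,.3195,.051])"
```

```text
t 4.48 pos [0.4903 0.3207 0.0536] w 0.0192 F [0.1 2.1 0. ]
turn [ 0.007  0.008 -0.004] shift [ 0.103 -0.047 -0.066]
```

Emit:
arm_command:
  targets: [0,0,0,-0.4,0,0,0,0,0,0,-0.8,0,0,0,0,0,0,-0.8,0,0,0,0,0,0,-0.8,0,0,0,0,0,0,-0.8,0,0,0,0,0,0,-0.8,0,0,0,0,0,0,-0.8,0,0,0,0,0,0,-0.4,0,0,0,0,0,0,0,0,0,0]

```text
time: 5.23
ee_pos: [0.4876, 0.3199, 0.2042]
eef_rot: [-0.002, 0.705, 0.004, 0.709]
ft_force: [-0.2, -0.1, -1.2]
width: 0.0193
```

```bash
python3 -c "
from h import *
rel([.670,.028,.2])
save('s3',camera('side'))"
```

```text
t 5.23 pos [0.4876 0.3199 0.2042] w 0.0193 F [-0.2 -0.1 -1.2]
turn [ 0.009  0.007 -0.004] shift [  0.174 -11.729   7.211]
```

View pics/s3.png

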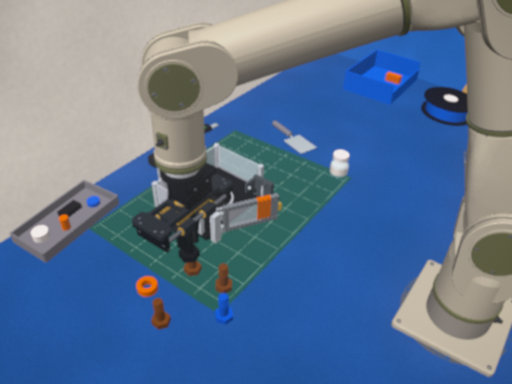

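Emit:
arm_command:
  targets: [0,0,0,0,-0.5,0.3,0,0,0,0,0,-1,0.6,0,0,0,0,0,-1,0.6,0,0,0,0,0,-1,0.6,0,0,0,0,0,-1,0.6,0,0,0,0,0,-1,0.6,0,0,0,0,0,-1,0.6,0,0,0,0,0,-1,0.6,0,0,0,0,0,-1,0.6,0,0,0,0,0,-0.8,0.5,0,0,0,0,0,-0.4,0.25,0,0,0,0,0,0,0,0]

```text
time: 6.28
ee_pos: [0.6343, 0.0676, 0.1842]
eef_rot: [-0.006, 0.713, 0.004, 0.701]
ft_force: [0.0, -0.1, -0.4]
width: 0.0196
```

```bash
python3 -c "
from h import *
rel([.670,.028,.2])"
```

```text
t 6.28 pos [0.6343 0.0676 0.1842] w 0.0196 F [ 0.  -0.1 -0.4]
turn [ 0.018 -0.022  0.004] shift [-0.65  -1.606  1.394]
```

Emit:
arm_command:
  targets: [0.018,-0.022,0.004,-0.2,-0.6,0.5,0,0,0,0,0,-0.6,0.5,0,0,0,0,0,-0.4,0.4,0,0,0,0,0,0,0,0]

```text
time: 6.62
ee_pos: [0.6688, 0.0313, 0.1865]
eef_rot: [-0.001, 0.708, 0.002, 0.706]
ft_force: [0.2, -0.3, -0.7]
width: 0.0196
```

```bash
python3 -c "
from h import *
rel([.670,.028,.18])
s=read_state()
save('w4',camera('wrist'));save('sc4',camera('scene'),(180,120,370,290),4);save('s4',camera('side'),(120,120,300,260),4)"
```

```text
t 6.62 pos [0.6688 0.0313 0.1865] w 0.0196 F [ 0.2 -0.3 -0.7]
turn [ 0.005 -0.003 -0.003] shift [ 0.261 -0.134  0.048]
```

View pics/w4.png

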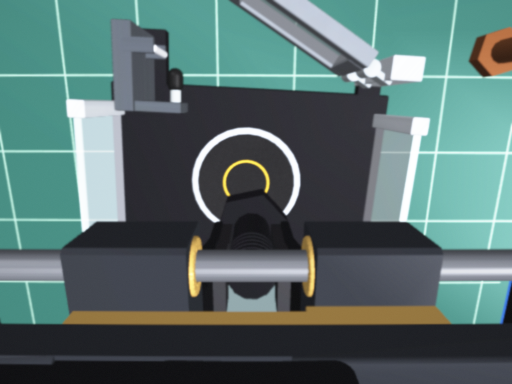

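View pics/sc4.png

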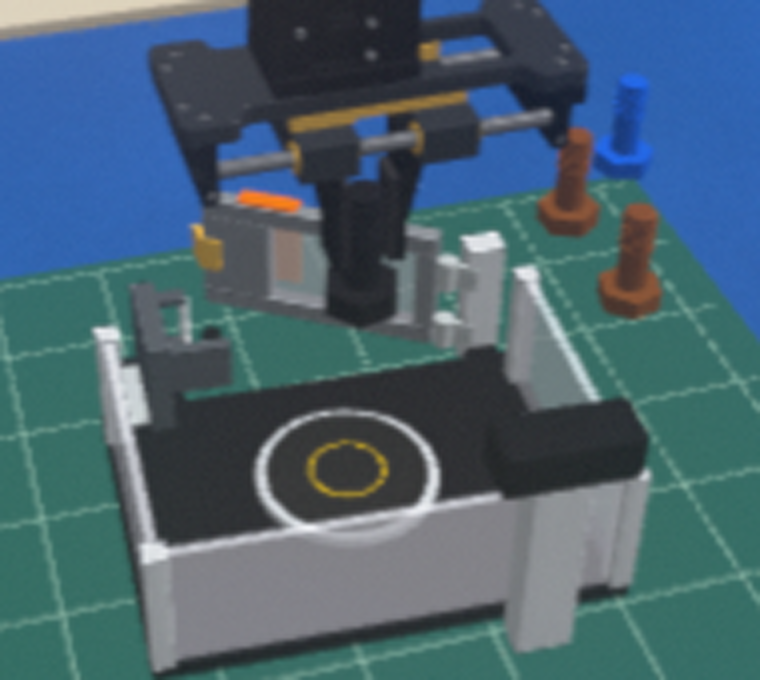

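View pics/s4.png

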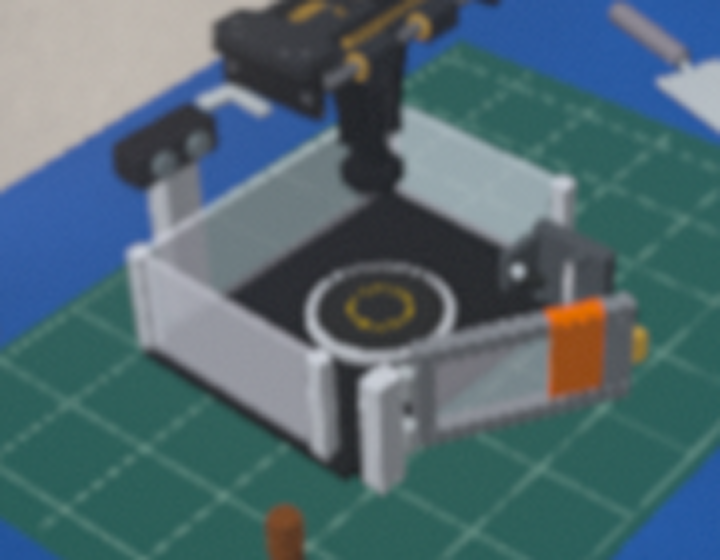

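Run:
```python
from h import *
s=read_state()
w=cv2.imread("pics/w4.png")[120:220,180:310];cv2.imwrite("pics/c6.png",cv2.resize(w,None,fx=6,fy=6,interpolation=cv2.INTER_CUBIC))
for c in [(.6708,.0266),(.670,.028),(.668,.0285)]:
    a=np.linspace(0,2*np.pi,361)
    for r in (.021,):
        p=proj("wrist",np.c_[c[0]+r*np.cos(a),c[1]+r*np.sin(a),a*0+.02],s);print(c,r,p.min(0),p.max(0))
    for n,b in (("scene",(180,120)),("side",(120,120))):
        p=proj(n,np.c_[c[0]+r*np.cos(a),c[1]+r*np.sin(a),a*0+.02]);p=(p-b)*4;print(n,p.min(0),p.max(0))
```

```text
(0.6708, 0.0266) 0.021 [218.75129656 163.22496019] [264.05615971 207.30171202]
scene [305.89095979 441.03394368] [382.59696598 495.08193495]
side [347.55531776 286.05766229] [409.49110399 325.14325509]
(0.67, 0.028) 0.021 [220.24785117 162.36468626] [265.57968    206.49587552]
scene [307.94842535 439.60684085] [384.58139058 493.54928124]
side [347.1088012  287.50748547] [409.10543275 326.6697905 ]
(0.668, 0.0285) 0.021 [220.75261259 160.1922746 ] [266.15539021 204.4622651 ]
scene [307.82658466 437.05785712] [384.32435514 490.81119537]
side [348.87491961 288.97902702] [410.93273953 328.21931066]
```

View pics/c6.png

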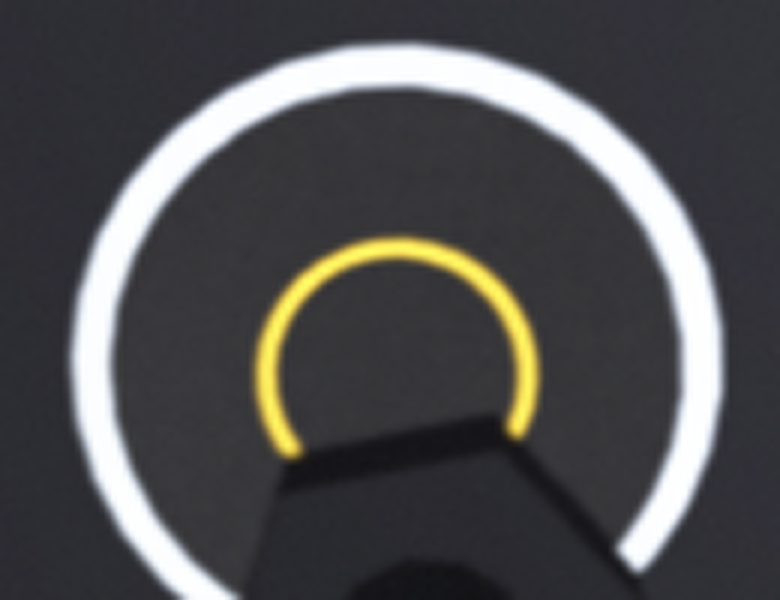

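Emit:
arm_command:
  targets: [0,0,0,0.5,-0.05,0.06,0,0,0,0,0.9,0,0,0,0,0,0,0.9,0,0,0,0,0,0,0.9,0,0,0,0,0,0,0.5,0,0,0,0,0,0,0,0,0,0]

```text
time: 7.27
ee_pos: [0.6657, 0.0426, 0.089]
eef_rot: [-0.003, 0.708, 0.009, 0.707]
ft_force: [-0.9, 0.5, -1.5]
width: 0.0194
```

```bash
python3 -c "
from h import *
rel([.6705,.030,.080])"
```

```text
t 7.27 pos [0.6657 0.0426 0.089 ] w 0.0194 F [-0.9  0.5 -1.5]
turn [ 0.021 -0.002 -0.01 ] shift [ 0.356 -0.508  0.184]
```

Emit:
arm_command:
  targets: [0.02,0,-0.01,0.1,-0.3,0.1,0,0,0,0,0.1,-0.2,0.08,0,0,0,0,0,0,0,0]

```text
time: 7.52
ee_pos: [0.6697, 0.0314, 0.0833]
eef_rot: [-0.001, 0.708, 0.001, 0.706]
ft_force: [-0.6, -0.3, -0.2]
width: 0.0197
```

```bash
python3 -c "
from h import *
rel([.6705,.030,.078])"
```

```text
t 7.52 pos [0.6697 0.0314 0.0833] w 0.0197 F [-0.6 -0.3 -0.2]
turn [ 0.003 -0.003  0.   ] shift [ 0.213 -0.056  0.034]
```

Emit:
arm_command:
  targets: [0,0,0,0.2,-0.05,0.03,0,0,0,0,0,0,0,0]

```text
time: 7.68
ee_pos: [0.6715, 0.0295, 0.0795]
eef_rot: [-0.001, 0.707, 0.0, 0.707]
ft_force: [-0.8, -0.8, -0.8]
width: 0.0195
```

```bash
python3 -c "
from h import *
rel([.6705,.030,.0736])
save('sc5',camera('scene'),(210,190,330,280),6);save('s5',camera('side'),(160,140,280,230),6)"
```

```text
t 7.68 pos [0.6715 0.0295 0.0795] w 0.0195 F [-0.8 -0.8 -0.8]
turn [0.002 0.    0.   ] shift [ 0.235  0.021 -0.039]
```

View pics/sc5.png

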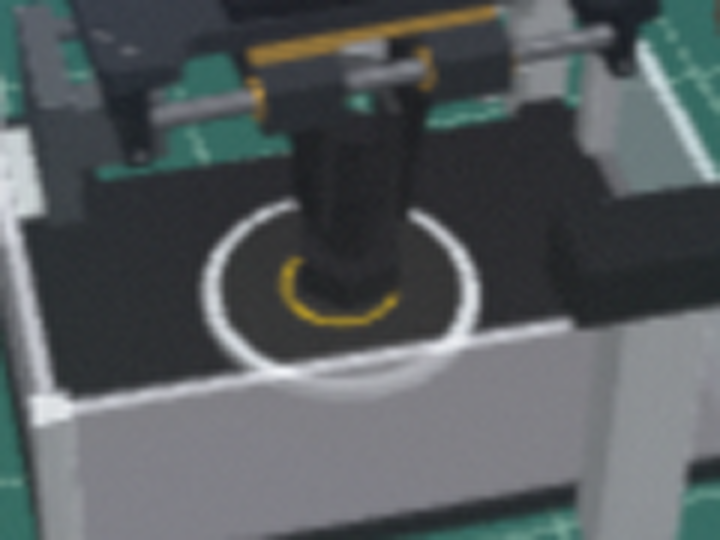

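View pics/s5.png

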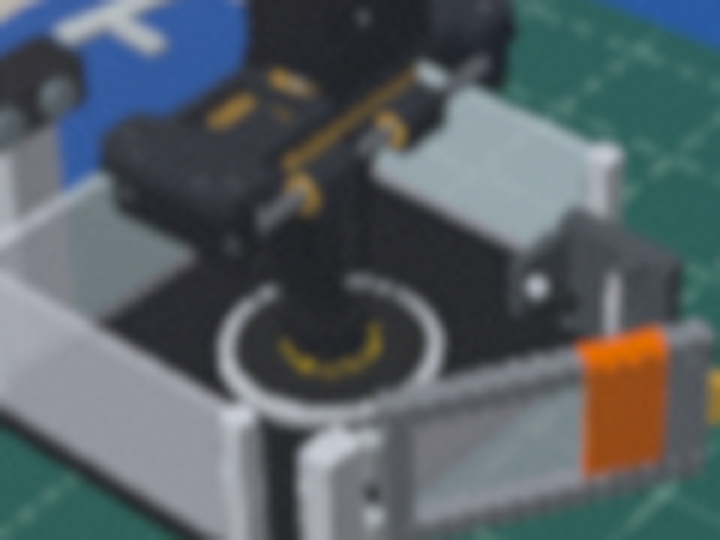

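Run:
```python
from h import *
out=[]
for n,c in (("sc5",(330,1,480,1)),("s5",None)):
    im=cv2.imread(f"pics/{n}.png").astype(float)
    im=np.clip((im/255)**0.45*255,0,255).astype(np.uint8)
    cr=im[170:420,180:500] if n=="sc5" else im[170:420,200:460]
    cv2.imwrite(f"pics/{n}b.png",cv2.resize(cr,None,fx=2.3,fy=2.3,interpolation=cv2.INTER_CUBIC))
```

```text
(no output)
```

View pics/sc5b.png

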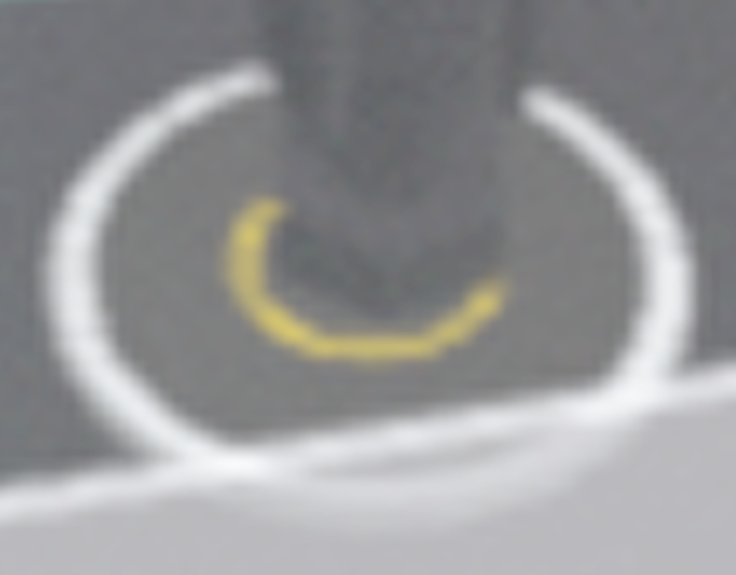

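View pics/s5b.png

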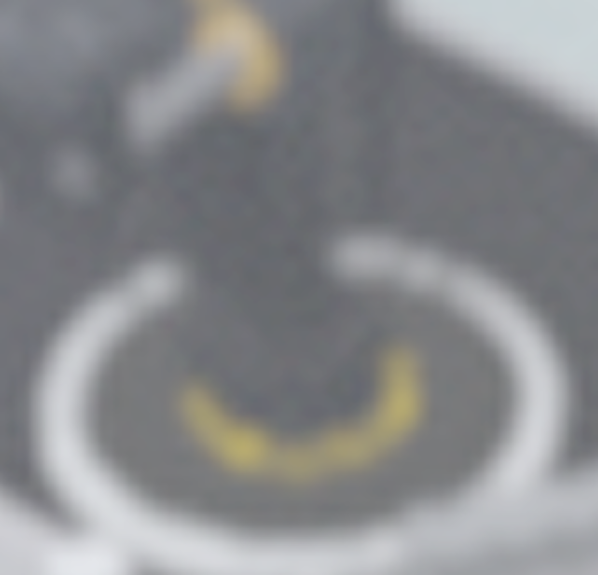

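Emit:
arm_command:
  targets: [0,0,0,0.1,-0.14,-0.06,0,0,0,0,0,0,0,0]

```text
time: 7.95
ee_pos: [0.6707, 0.0266, 0.0786]
eef_rot: [-0.001, 0.706, 0.001, 0.708]
ft_force: [-0.3, -1.5, 0.4]
width: 0.0194
```

Run:
```python
from h import *
rel([.670,.026,.0736])
for n,c in (("scene",(240,218,295,260)),("side",(190,168,240,212))):
    im=camera(n)[c[1]:c[3],c[0]:c[2]].astype(float)/255
    save(n+"6",(im**.45*255).astype(np.uint8),None,13)
```

```text
t 7.95 pos [0.6707 0.0266 0.0786] w 0.0194 F [-0.3 -1.5  0.4]
turn [ 0.003  0.003 -0.   ] shift [ 0.198 -0.026 -0.027]
```

View pics/scene6.png

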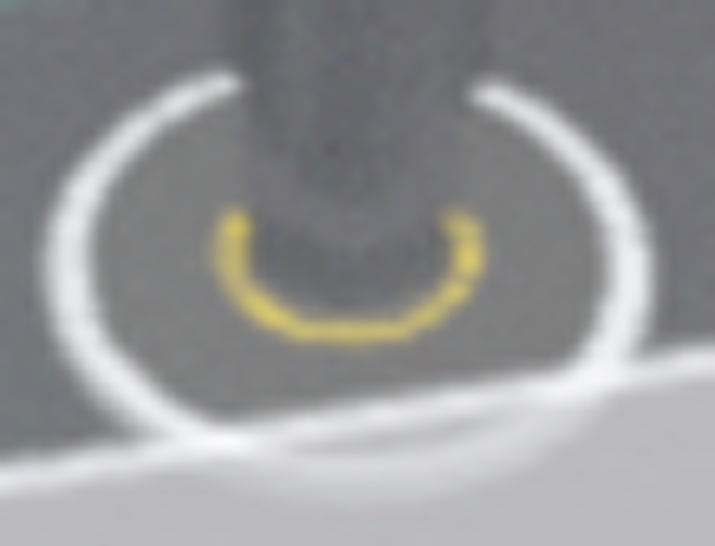

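View pics/side6.png

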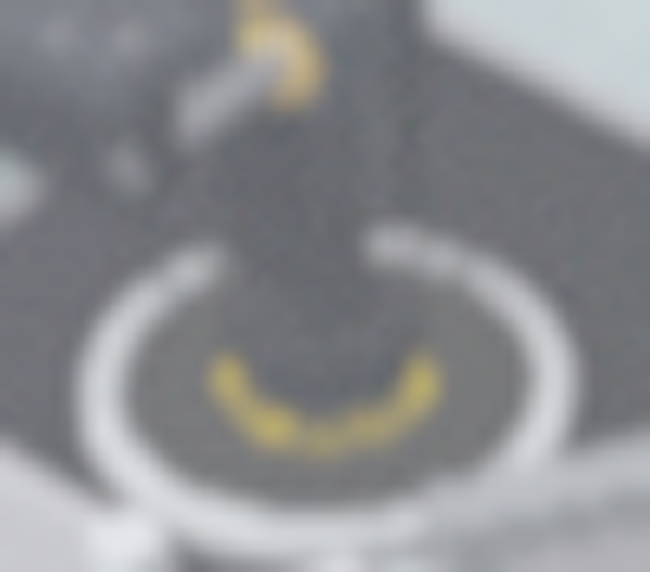

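Emit:
arm_command:
  targets: [0,0,0,0.15,0,0,0,0,0,0,0.02,0,0,0]

```text
time: 8.22
ee_pos: [0.6712, 0.0278, 0.0749]
eef_rot: [-0.001, 0.706, 0.002, 0.709]
ft_force: [-0.4, -0.3, -1.0]
width: 0.0196
```

```bash
python3 -c "
from h import *
rel([.6705,.0264,.0736])"
```

```text
t 8.22 pos [0.6712 0.0278 0.0749] w 0.0196 F [-0.4 -0.3 -1. ]
turn [ 0.004  0.005 -0.002] shift [ 0.052 -0.054 -0.027]
```

Emit:
arm_command:
  targets: [0,0.005,0,0.06,-0.06,-0.03,0,0,0,0,0.02,0,0,0]

```text
time: 8.38
ee_pos: [0.6706, 0.0268, 0.0734]
eef_rot: [-0.001, 0.707, 0.002, 0.707]
ft_force: [-3.2, -1.5, 6.9]
width: 0.0193
```

```bash
python3 -c "
from h import *
rel([.6705,.0264,.0736])"
```

```text
t 8.38 pos [0.6706 0.0268 0.0734] w 0.0193 F [-3.2 -1.5  6.9]
turn [ 0.005  0.    -0.002] shift [-0.007 -0.017 -0.005]
```

Emit:
arm_command:
  targets: [0,0,0,0,0,0,0.35,0,0,0,0,0,0,0.5,0,0,0,0,0,0,0.5,0,0,0,0,0,0,0.5]

```text
time: 8.72
ee_pos: [0.6707, 0.0267, 0.0734]
eef_rot: [-0.001, 0.707, 0.002, 0.707]
ft_force: [0.7, -0.2, 0.4]
width: 0.038
```

Run:
```python
from h import *
rel([.6705,.0264,.2])
for n,c in (("scene",(230,190,305,260)),("side",(180,140,250,212))):
    im=camera(n)[c[1]:c[3],c[0]:c[2]].astype(float)/255
    save(n+"7",(im**.45*255).astype(np.uint8),None,8)
```

```text
t 8.72 pos [0.6707 0.0267 0.0734] w 0.038 F [ 0.7 -0.2  0.4]
turn [ 0.005  0.    -0.002] shift [-5.063e+00 -2.000e-03 -7.000e-03]
```

View pics/scene7.png

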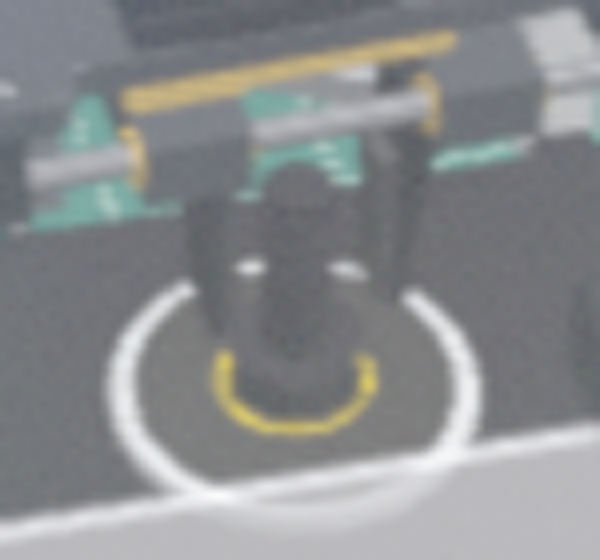

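Emit:
arm_command:
  targets: [0,0,0,-0.3,0,0,0.6,0,0,0,-0.4,0,0,0.6,0,0,0,-0.4,0,0,0.6,0,0,0,-0.4,0,0,0.6,0,0,0,0,0,0,0.6]

```text
time: 9.23
ee_pos: [0.6708, 0.0266, 0.1152]
eef_rot: [-0.001, 0.707, 0.002, 0.707]
ft_force: [-0.2, 0.3, 0.1]
width: 0.0517
```

```bash
python3 -c "
from h import *
rel([.6705,.0264,.13])"
```

```text
t 9.23 pos [0.6708 0.0266 0.1152] w 0.0517 F [-0.2  0.3  0.1]
turn [ 0.005  0.    -0.002] shift [-0.591 -0.006 -0.011]
```

Emit:
arm_command:
  targets: [0,0,0,-0.8,0,0,0.3,0,0,0,-1,0,0,0,0,0,0,-1,0,0,0,0,0,0,-0.5,0,0,0,0,0,0,0,0,0,0]

```text
time: 9.65
ee_pos: [0.6705, 0.0265, 0.2032]
eef_rot: [-0.001, 0.707, 0.002, 0.708]
ft_force: [0.2, 0.5, 0.5]
width: 0.0266
```

Run:
```python
from h import *
rel([.6705,.0264,.2])
s=dict(ee_pos=np.array([6.24642294e-01,-1.68507190e-05,2.43735349e-01]),eef_rot=np.array([-0.49961788,-0.50034191,0.50038543,-0.49965424]))
for n,p,z in [("pad hinge outer",(95,322),.092),("pad hinge inner",(120,345),.092),("pad free inner",(72,426),.092),("pad free outer",(46,408),.092),("gate free outer",(30,460),.092),("gate free in",(55,475),.092),("gate hinge outer",(218,112),.092),("hinge pin top",(250,112),.092),("roller top",(248,497),.072),("keeper",(240,470),.072),("base front left",(313,40),.012),("base front right",(303,575),.012)]:
    print(n,onz("wrist",(p[0]/2.4+90,p[1]/2.4),z,s).round(4))
save('w8',camera('wrist'));save('sc8',camera('scene'),(180,120,370,290),4);save('s8',camera('side'),(120,120,300,260),4)
```

```text
t 9.65 pos [0.6705 0.0265 0.2032] w 0.0266 F [0.2 0.5 0.5]
turn [ 0.005  0.002 -0.002] shift [ 0.128 -0.003 -0.001]
pad hinge outer [0.5213 0.0447 0.092 ]
pad hinge inner [0.5295 0.0365 0.092 ]
pad free inner [0.5094 0.007  0.092 ]
pad free outer [0.5005 0.0137 0.092 ]
gate free outer [ 0.4924 -0.0059  0.092 ]
gate free in [ 0.5011 -0.0117  0.092 ]
gate hinge outer [0.5686 0.1139 0.092 ]
hinge pin top [0.5793 0.1139 0.092 ]
roller top [ 0.5691 -0.0265  0.072 ]
keeper [ 0.5664 -0.0153  0.072 ]
base front left [0.594  0.1539 0.012 ]
base front right [ 0.5834 -0.085   0.012 ]
```

View pics/w8.png

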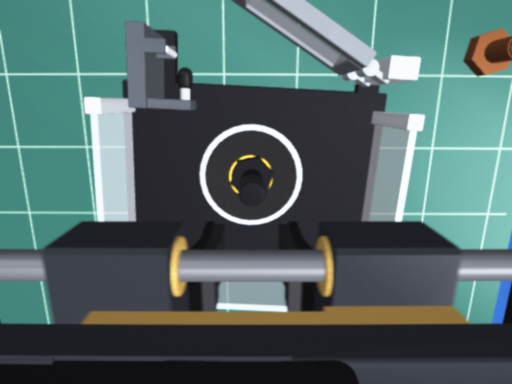

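View pics/sc8.png

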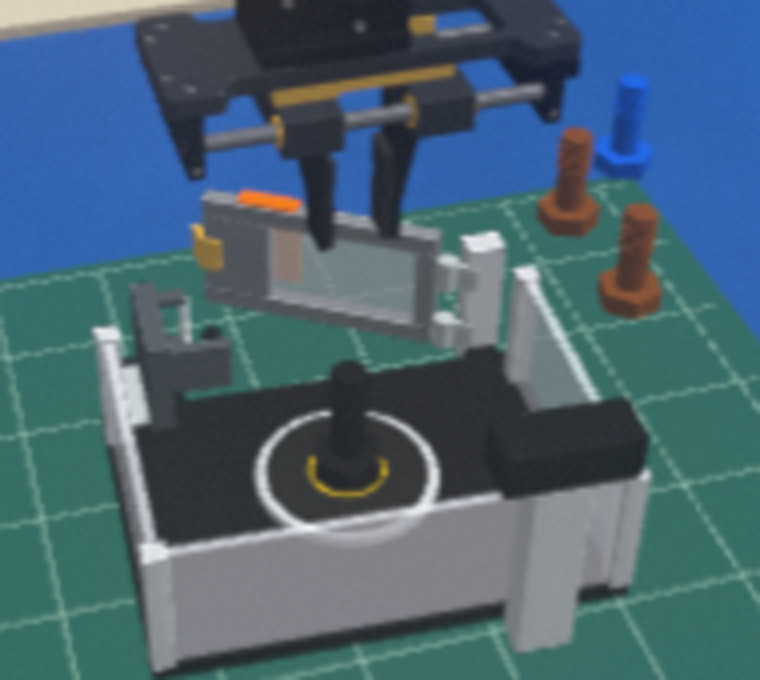

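View pics/s8.png

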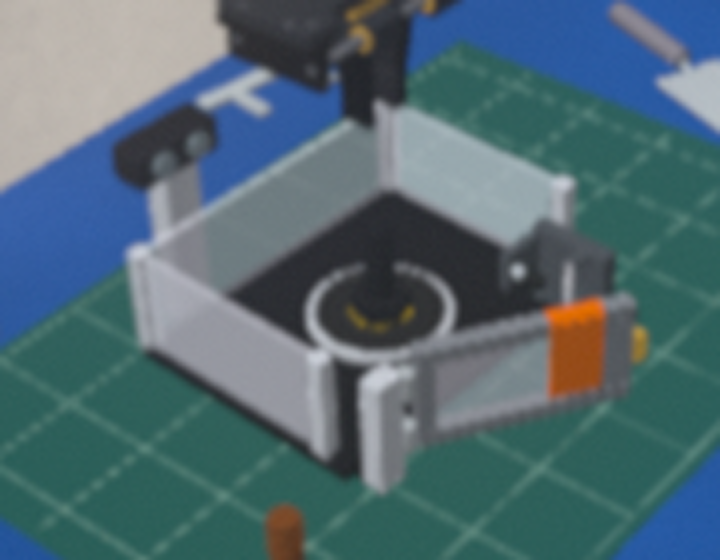

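Emit:
arm_command:
  targets: [0,0,0,0,0,-0.5,0,0,0,0,0,0,-1,0,0,0,0,0,0,-1,0,0,0,0,0,0,-1,0,0,0,0,0,0,-1,0,0,0,0,0,0,-1,0,0,0,0,0,0,-1,0,0,0,0,0,0,-1,0,0,0,0,0,0,-0.6,0,0,0,0,0,0,0,0]

```text
time: 10.63
ee_pos: [0.4491, 0.0238, 0.1825]
eef_rot: [-0.001, 0.718, 0.001, 0.697]
ft_force: [0.6, -0.4, -0.2]
width: 0.0006
```

Run:
```python
from h import *
rel([.455,.033,.2]); print(read_state()["joint_positions"].round(2))
```

```text
t 10.63 pos [0.4491 0.0238 0.1825] w 0.0006 F [ 0.6 -0.4 -0.2]
turn [ 0.003 -0.038 -0.   ] shift [-0.707  0.366  0.216]
[ 0.16  0.03 -0.31  1.95  0.01  1.19  1.42]
```

Fix tilt and y, descend partly.

Emit:
arm_command:
  targets: [0,-0.038,0,0,0.35,0.2,0,0,0,0,0.6,0,0,0,0,0,0,0.6,0,0,0,0,0,0,0.6,0,0,0,0,0,0,0.4,0,0,0,0,0,0,0,0,0,0]

```text
time: 11.13
ee_pos: [0.4529, 0.0321, 0.1204]
eef_rot: [-0.001, 0.708, 0.0, 0.706]
ft_force: [-0.2, 0.2, -0.0]
width: 0.0004
```

Run:
```python
from h import *
rel([.46,.033,.077])
```

```text
t 11.13 pos [0.4529 0.0321 0.1204] w 0.0004 F [-0.2  0.2 -0. ]
turn [ 0.002 -0.005  0.001] shift [1.734 0.036 0.291]
```

Emit:
arm_command:
  targets: [0,-0.005,0,0.6,0.03,0.1,0,0,0,0,0.6,0,0.1,0,0,0,0,0.5,0,0,0,0,0,0,0,0,0,0]

```text
time: 11.47
ee_pos: [0.4589, 0.0328, 0.076]
eef_rot: [-0.001, 0.708, 0.001, 0.707]
ft_force: [-0.5, -0.1, 0.6]
width: 0.0002
```

Run:
```python
from h import *
rel([.47,.033,.077])
save("s9",camera("side"),(160,140,300,250),5)
```

```text
t 11.47 pos [0.4589 0.0328 0.076 ] w 0.0002 F [-0.5 -0.1  0.6]
turn [ 0.002 -0.001 -0.   ] shift [-0.042  0.006  0.445]
```

View pics/s9.png

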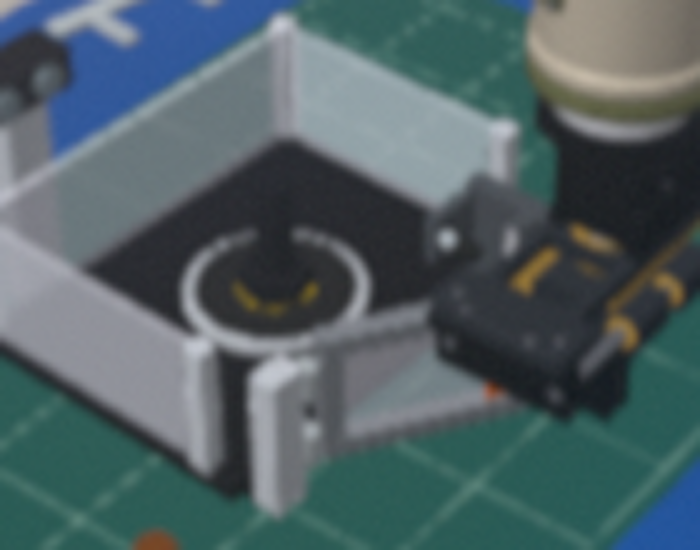

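Emit:
arm_command:
  targets: [0,0,0,0,0,0.12,0,0,0,0,0,0,0.12,0,0,0,0,0,0,0.12,0,0,0,0,0,0,0.12,0,0,0,0,0,0,0.12,0,0,0,0,0,0,0.12,0,0,0,0,0,0,0.12,0]

```text
time: 12.1
ee_pos: [0.4851, 0.033, 0.0814]
eef_rot: [-0.0, 0.705, 0.0, 0.709]
ft_force: [-0.5, -0.5, 0.4]
width: 0.0005
```

Run:
```python
from h import *
rel([.49,.033,.077])
```

```text
t 12.1 pos [0.4851 0.033  0.0814] w 0.0005 F [-0.5 -0.5  0.4]
turn [ 0.001  0.007 -0.   ] shift [0.177 0.    0.196]
```

Emit:
arm_command:
  targets: [0,0.007,0,0.15,0,0.08,0,0,0,0,0.02,0,0.08,0,0,0,0,0.02,0,0.08,0,0,0,0,0.02,0,0.08,0]

```text
time: 12.43
ee_pos: [0.4943, 0.033, 0.0757]
eef_rot: [-0.0, 0.707, 0.0, 0.707]
ft_force: [-0.4, 0.4, 0.2]
width: 0.0004
```

Run:
```python
from h import *
rel([.50,.033,.077])
```

```text
t 12.43 pos [0.4943 0.033  0.0757] w 0.0004 F [-0.4  0.4  0.2]
turn [ 0.001 -0.001 -0.   ] shift [-0.052 -0.001  0.23 ]
```

Emit:
arm_command:
  targets: [0,0,0,0,0,0.08,0,0,0,0,0.01,0,0.08,0,0,0,0,0.01,0,0.08,0,0,0,0,0.01,0,0.08,0,0,0,0,0,0,0.08,0]

```text
time: 12.85
ee_pos: [0.5046, 0.033, 0.0743]
eef_rot: [-0.0, 0.708, 0.0, 0.706]
ft_force: [-0.7, 1.5, 0.5]
width: 0.0007
```

Run:
```python
from h import *
rel([.51,.033,.077])
save("s10",camera("side"),(160,140,300,250),5)
```

```text
t 12.85 pos [0.5046 0.033  0.0743] w 0.0007 F [-0.7  1.5  0.5]
turn [ 0.001 -0.003 -0.   ] shift [-0.109  0.001  0.216]
```

View pics/s10.png

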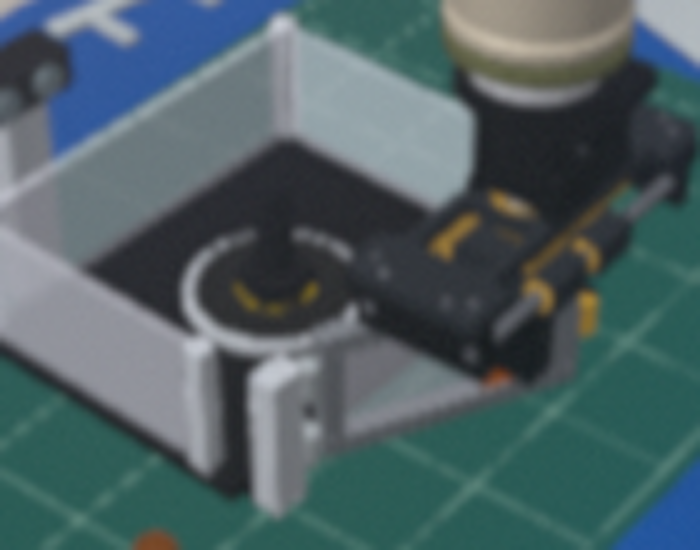

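Emit:
arm_command:
  targets: [0,-0.003,0,-0.06,-0.02,0.08,0,0,0,0,-0.01,-0.02,0.08,0,0,0,0,0,-0.02,0.08,0,0,0,0,0,-0.02,0.08,0,0,0,0,0,-0.02,0.08,0]

```text
time: 13.32
ee_pos: [0.5156, 0.0302, 0.0764]
eef_rot: [-0.0, 0.707, 0.0, 0.707]
ft_force: [0.1, 0.6, 0.1]
width: 0.0007
```

Run:
```python
from h import *
rel([.52,.028,.077])
```

```text
t 13.32 pos [0.5156 0.0302 0.0764] w 0.0007 F [0.1 0.6 0.1]
turn [ 0.001  0.    -0.   ] shift [-0.025 -0.09   0.174]
```

Emit:
arm_command:
  targets: [0,0,0,0,-0.03,0.08,0,0,0,0,0,-0.03,0.08,0,0,0,0,0,-0.02,0.08,0,0,0,0,0,-0.02,0.08,0,0,0,0,0,-0.02,0.08,0]

```text
time: 13.73
ee_pos: [0.5267, 0.0266, 0.0763]
eef_rot: [-0.0, 0.707, 0.0, 0.707]
ft_force: [-0.9, -0.8, 0.3]
width: 0.0004
```

Run:
```python
from h import *
rel([.53,.024,.077])
save("s11",camera("side"),(160,140,300,250),5);save("w11",camera("wrist"))
```

```text
t 13.73 pos [0.5267 0.0266 0.0763] w 0.0004 F [-0.9 -0.8  0.3]
turn [0.001 0.    0.   ] shift [-0.028 -0.105  0.132]
```

View pics/s11.png

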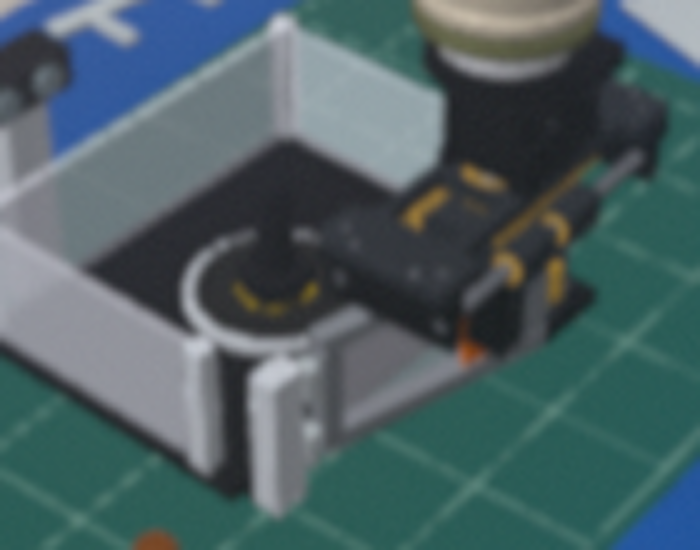

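View pics/w11.png

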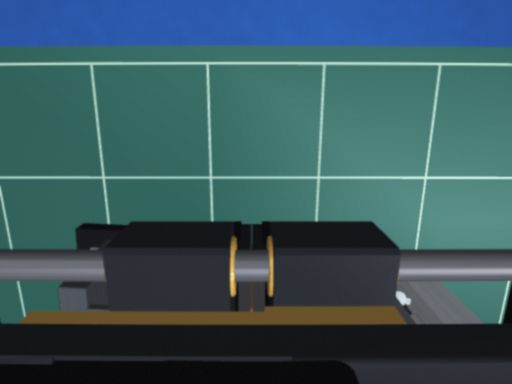

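Emit:
arm_command:
  targets: [0,0,0,0,-0.07,0.06,0,0,0,0,0,-0.07,0.06,0,0,0,0,0,-0.07,0.06,0,0,0,0,0,-0.07,0.06,0]

```text
time: 14.17
ee_pos: [0.5332, 0.0201, 0.0764]
eef_rot: [-0.0, 0.707, 0.001, 0.707]
ft_force: [0.2, 0.7, -0.3]
width: 0.0006
```

Run:
```python
from h import *
rel([.54,.016,.077])
```

```text
t 14.17 pos [0.5332 0.0201 0.0764] w 0.0006 F [ 0.2  0.7 -0.3]
turn [ 0.002  0.001 -0.001] shift [-0.026 -0.163  0.271]
```

Emit:
arm_command:
  targets: [0,0,0,0,-0.07,0.05,0,0,0,0,0,-0.07,0.05,0,0,0,0,0,0,0.05,0]

```text
time: 14.42
ee_pos: [0.5374, 0.0156, 0.0764]
eef_rot: [-0.0, 0.707, 0.001, 0.707]
ft_force: [-0.8, 0.2, 0.1]
width: 0.0009
```

Emit:
arm_command:
  targets: [0,0,0,0,0,0.05,0,0,0,0,0,0,0.05,0]

```text
time: 14.58
ee_pos: [0.5402, 0.0151, 0.0763]
eef_rot: [-0.0, 0.707, 0.0, 0.707]
ft_force: [-0.3, 0.2, 0.1]
width: 0.0004
```

Emit:
arm_command:
  targets: [0,0,0,0,0,0.05,0,0,0,0,0,0,0.05,0]

```text
time: 14.75
ee_pos: [0.5419, 0.0148, 0.0761]
eef_rot: [-0.0, 0.708, 0.0, 0.706]
ft_force: [-6.0, -1.3, 4.9]
width: 0.0003
```

Run:
```python
from h import *
rel([.55,.013,.077])
save("s12",camera("side"),(160,140,300,250),5);save("sc12",camera("scene"),(180,120,370,290),4)
```

```text
t 14.75 pos [0.5419 0.0148 0.0761] w 0.0003 F [-6.  -1.3  4.9]
turn [ 0.001 -0.003  0.   ] shift [-0.036 -0.074  0.323]
```

View pics/sc12.png

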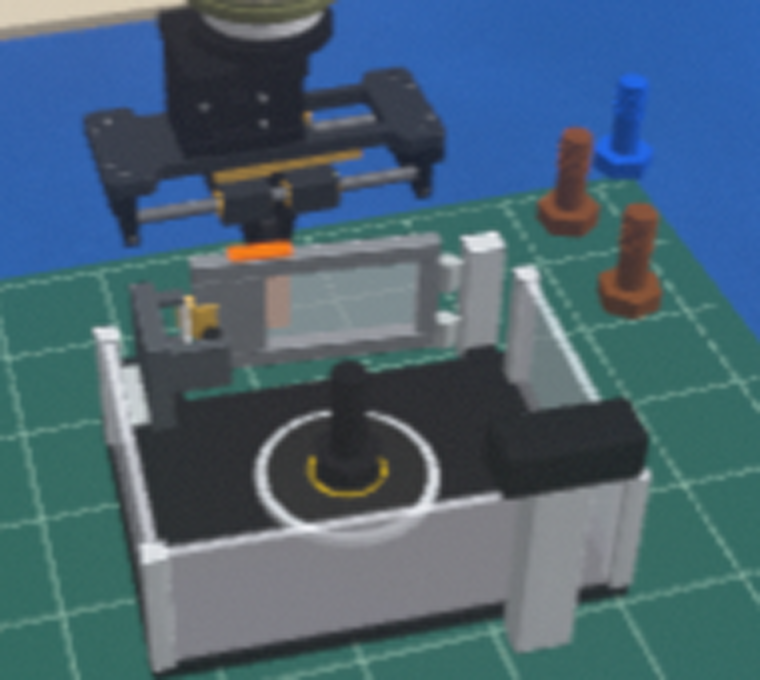

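Emit:
arm_command:
  targets: [0,0,0,0,0,0.04,0]

```text
time: 14.93
ee_pos: [0.5422, 0.0148, 0.076]
eef_rot: [-0.0, 0.708, -0.0, 0.706]
ft_force: [-6.3, 0.3, 5.1]
width: 0.0006
```

Emit:
arm_command:
  targets: [0,0,0,0,0,0.04,0]

```text
time: 15.02
ee_pos: [0.5424, 0.0148, 0.0758]
eef_rot: [-0.0, 0.709, -0.0, 0.705]
ft_force: [-6.6, -0.3, 4.6]
width: 0.0005
```

Emit:
arm_command:
  targets: [0,-0.004,0,-0.04,0,0.06,0]

```text
time: 15.1
ee_pos: [0.5425, 0.0148, 0.0762]
eef_rot: [-0.001, 0.709, -0.0, 0.705]
ft_force: [-6.1, 0.1, -4.4]
width: 0.0004
```

Emit:
arm_command:
  targets: [0,0,0,-0.01,0,0.06,0]

```text
time: 15.18
ee_pos: [0.5427, 0.0148, 0.0759]
eef_rot: [-0.001, 0.71, -0.0, 0.704]
ft_force: [-6.7, 0.2, 4.5]
width: 0.0004
```

Emit:
arm_command:
  targets: [0,-0.01,0,-0.02,0,0.09,0]

```text
time: 15.27
ee_pos: [0.5436, 0.0146, 0.0759]
eef_rot: [-0.001, 0.709, -0.0, 0.705]
ft_force: [-8.8, -0.3, 4.0]
width: 0.0002
```

Emit:
arm_command:
  targets: [0,-0.01,0,-0.02,0,0.09,0]

```text
time: 15.35
ee_pos: [0.5444, 0.0145, 0.0758]
eef_rot: [-0.001, 0.707, -0.001, 0.707]
ft_force: [-8.3, -1.0, 4.5]
width: 0.0007
```

Emit:
arm_command:
  targets: [0,0,0,-0.02,0,0.07,0]

```text
time: 15.43
ee_pos: [0.5447, 0.0144, 0.0759]
eef_rot: [-0.001, 0.708, -0.001, 0.706]
ft_force: [-8.1, -0.5, 2.5]
width: 0.0004
```

Emit:
arm_command:
  targets: [0,0,0,-0.02,0,0.07,0]

```text
time: 15.52
ee_pos: [0.5449, 0.0143, 0.0759]
eef_rot: [-0.001, 0.71, -0.001, 0.705]
ft_force: [-9.0, -0.3, 4.0]
width: 0.0005
```

Emit:
arm_command:
  targets: [0,-0.01,0,-0.02,0,0.07,0]

```text
time: 15.6
ee_pos: [0.5452, 0.0143, 0.0759]
eef_rot: [-0.001, 0.708, -0.001, 0.706]
ft_force: [-8.1, -0.2, 4.0]
width: 0.0004
```

Emit:
arm_command:
  targets: [0,-0.01,0,-0.02,0,0.07,0]

```text
time: 15.68
ee_pos: [0.5454, 0.0143, 0.0758]
eef_rot: [-0.002, 0.707, -0.001, 0.708]
ft_force: [-7.5, -0.1, 4.4]
width: 0.0004
```

Emit:
arm_command:
  targets: [0,0,0,-0.02,0,0.08,0]

```text
time: 15.77
ee_pos: [0.5457, 0.0142, 0.0759]
eef_rot: [-0.002, 0.708, -0.001, 0.706]
ft_force: [-9.4, -1.2, 5.1]
width: 0.0006
```

Emit:
arm_command:
  targets: [0,0,0,-0.02,0,0.08,0]

```text
time: 15.85
ee_pos: [0.546, 0.0142, 0.0759]
eef_rot: [-0.002, 0.709, -0.002, 0.705]
ft_force: [-9.2, -0.7, 5.2]
width: 0.0
```

Run:
```python
from h import *
rel([.55,.013,.077])
save("s13",camera("side"),(160,140,300,250),5);save("sc13",camera("scene"),(200,170,300,230),7)
```

```text
t 15.85 pos [0.546  0.0142 0.0759] w 0.0 F [-9.2 -0.7  5.2]
turn [ 0.    -0.008  0.006] shift [-0.046 -0.047  0.16 ]
```

View pics/sc13.png

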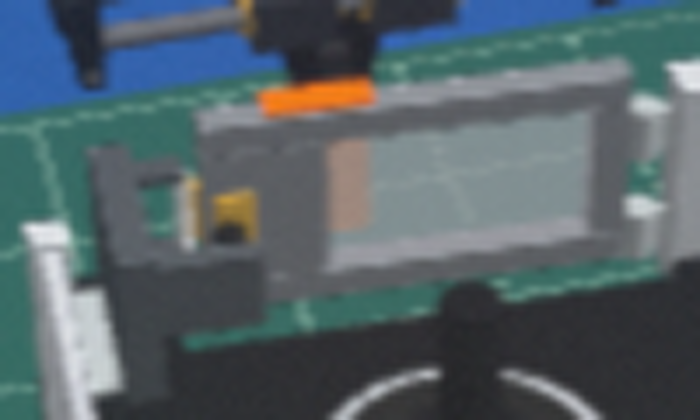

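Emit:
arm_command:
  targets: [0,-0.01,0.005,-0.035,0,0.07,0]

```text
time: 16.03
ee_pos: [0.5461, 0.0141, 0.076]
eef_rot: [-0.001, 0.708, -0.0, 0.706]
ft_force: [-7.8, 0.4, 0.1]
width: 0.0
```

Emit:
arm_command:
  targets: [0,-0.005,0,-0.02,0,0.08,0]

```text
time: 16.12
ee_pos: [0.5463, 0.0141, 0.0759]
eef_rot: [-0.001, 0.708, -0.0, 0.706]
ft_force: [-9.8, -1.2, 5.9]
width: 0.0005
```

Emit:
arm_command:
  targets: [0,-0.005,0,-0.02,0,0.08,0]

```text
time: 16.2
ee_pos: [0.5467, 0.0141, 0.0759]
eef_rot: [-0.001, 0.708, -0.001, 0.706]
ft_force: [-8.5, -0.2, 5.2]
width: 0.0005
```

Emit:
arm_command:
  targets: [0,-0.005,0,-0.028,0,0.08,0]

```text
time: 16.28
ee_pos: [0.5472, 0.014, 0.076]
eef_rot: [-0.001, 0.708, -0.001, 0.707]
ft_force: [-5.3, 0.2, -1.2]
width: 0.0006
```

Emit:
arm_command:
  targets: [0,-0.005,0,-0.028,0,0.08,0]

```text
time: 16.37
ee_pos: [0.5479, 0.0139, 0.076]
eef_rot: [-0.001, 0.707, -0.001, 0.707]
ft_force: [-3.1, -1.6, -1.1]
width: 0.0003
```

Emit:
arm_command:
  targets: [0,-0.005,0,-0.028,0,0.08,0]

```text
time: 16.45
ee_pos: [0.5494, 0.0138, 0.0763]
eef_rot: [-0.001, 0.706, -0.001, 0.708]
ft_force: [-0.8, -0.1, -0.6]
width: 0.0005
```

Force has dropped: the tongue is clearing the roller. Now gently onto the buffer until it passes 8 N again.

Emit:
arm_command:
  targets: [0,0,0,0,0,0.03,0]

```text
time: 16.53
ee_pos: [0.5502, 0.0138, 0.0763]
eef_rot: [-0.001, 0.706, -0.001, 0.708]
ft_force: [-4.2, -0.2, 3.6]
width: 0.0005
```

Emit:
arm_command:
  targets: [0,0,0,0,0,0.04,0]

```text
time: 16.62
ee_pos: [0.5505, 0.0138, 0.0762]
eef_rot: [-0.001, 0.707, -0.001, 0.707]
ft_force: [-8.9, -1.1, 5.8]
width: 0.0002
```

Emit:
arm_command:
  targets: [0,0,0,-0.01,0,0.05,0]

```text
time: 16.7
ee_pos: [0.5507, 0.0138, 0.0763]
eef_rot: [-0.001, 0.708, -0.001, 0.706]
ft_force: [-10.4, -0.5, 3.4]
width: 0.0005
```

Emit:
arm_command:
  targets: [0,0,0,0,0,-0.02,0,0,0,0,0,0,-0.04,0,0,0,0,0,0,-0.04,0,0,0,0,0,0,-0.04,0]

```text
time: 17.03
ee_pos: [0.5484, 0.0143, 0.0769]
eef_rot: [-0.001, 0.707, -0.001, 0.707]
ft_force: [-0.7, 0.1, 0.6]
width: 0.0007
```

Run:
```python
from h import *
rel([.50,.013,.077])
save("sc14",camera("scene"),(200,170,300,230),7)
```

```text
t 17.03 pos [0.5484 0.0143 0.0769] w 0.0007 F [-0.7  0.1  0.6]
turn [ 0.001 -0.     0.004] shift [-1.000e-03 -4.900e-02 -1.935e+00]
```

View pics/sc14.png

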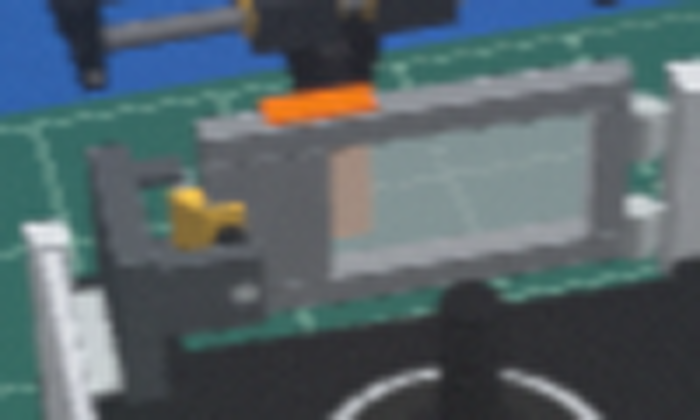

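The tongue is now out in front of the roller (brass at (187,215), covering the roller), so it has snapped in. I back away and lift.

Emit:
arm_command:
  targets: [0,0,0,0,0,-0.1,0,0,0,0,0,0,-0.2,0,0,0,0,0,0,-0.4,0,0,0,0,0,0,-0.5,0,0,0,0,0,0,-0.5,0,0,0,0,0,0,-0.3,0,0,0,0,0,0,0,0]

```text
time: 17.67
ee_pos: [0.4956, 0.0144, 0.0771]
eef_rot: [-0.001, 0.706, -0.001, 0.708]
ft_force: [0.7, 0.6, 0.5]
width: 0.0005
```

Run:
```python
from h import *
rel([.49,.013,.18])
```

```text
t 17.67 pos [0.4956 0.0144 0.0771] w 0.0005 F [0.7 0.6 0.5]
turn [0.001 0.002 0.004] shift [-4.116 -0.065 -0.216]
```

Emit:
arm_command:
  targets: [0,0,0,-0.4,0,-0.2,0,0,0,0,-0.8,0,-0.2,0,0,0,0,-0.8,0,0,0,0,0,0,-0.8,0,0,0,0,0,0,-0.8,0,0,0,0,0,0,-0.4,0,0,0,0,0,0,0,0,0,0,0,0,0,0,0,0,0]

```text
time: 18.33
ee_pos: [0.486, 0.0145, 0.1813]
eef_rot: [-0.001, 0.706, -0.001, 0.708]
ft_force: [-0.4, 0.8, -0.5]
width: 0.0003
```

Run:
```python
from h import *
rel([.49,.013,.18])
save("sc15",camera("scene"));save("s15",camera("side"))
```

```text
t 18.33 pos [0.486  0.0145 0.1813] w 0.0003 F [-0.4  0.8 -0.5]
turn [0.001 0.004 0.004] shift [ 0.054 -0.061  0.16 ]
```

View pics/sc15.png

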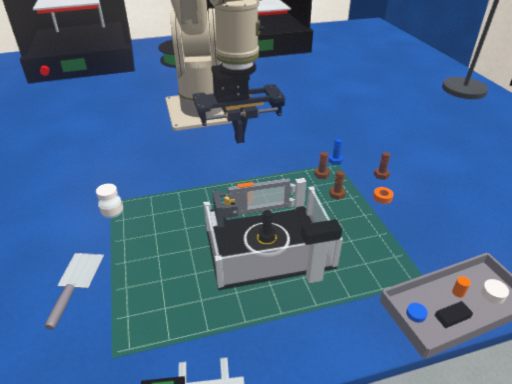

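View pics/s15.png

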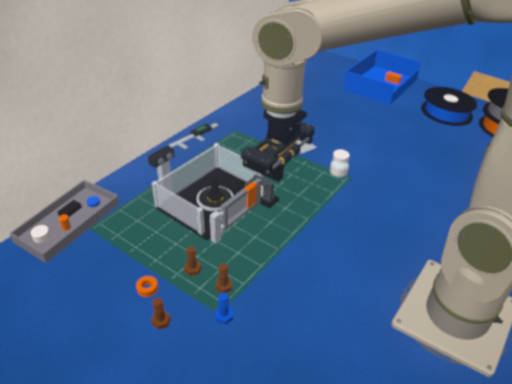

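Run:
```python
from h import *
a=cv2.imread("pics/sc15.png")[170:260,195:310];cv2.imwrite("pics/c15.png",cv2.resize(a,None,fx=6,fy=6,interpolation=cv2.INTER_CUBIC))
```

```text
(no output)
```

View pics/c15.png

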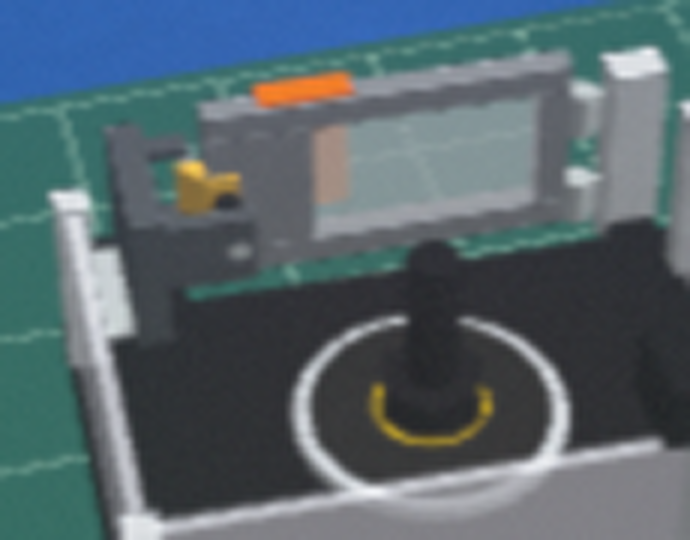

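The gate stays shut untouched with the tongue in front of the roller, and the bolt stands centred in the ring.

```bash
python3 -c "
from bench import *
print(close_job())"
```

```text
the job is handed in; nothing more can be done
None
```

I stood the black bolt on its head in the yellow ring, then pushed the gate shut by its orange pad until the tongue snapped in. I handed the job in at about 18.4 s of the 72 s allowed.

- **Bolt:** The last scene picture shows it upright and, by eye, centred in the ring. The separate position estimates for the ring centre disagreed by a few millimetres, so I did the final centring by eye in the scene and side pictures.
- **Gate:** At the ends of my moves, the push read up to 9.8 N along the push while the tongue rode over the roller (the text says about 8 N), then dropped to 0.8 N. It rose to 10.4 N on the buffer. A vertical rub of up to about 6 N came on top, so the largest total I read was about 11.5 N, against the 14 N limit. Force is only reported at the end of each move, so I can't see peaks in between.
- **After letting go:** With the arm clear, the gate stayed shut for more than a second and the brass tongue was visible in front of the roller.
- **Gate speed:** I only kept the push slow, at a few centimetres per second. I did not measure the gate's swing speed.
- **Collar, jar and scraper:** I did not touch them, and they look unmoved in the last pictures.

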